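# Dock the torch in its spring holder

### The arm

A 6-joint arm with a two-finger parallel gripper is mounted at the origin on the work surface. World frame = base frame: x ahead of the robot, y to its left, z up, the work surface at z = 0. Lengths are in m, angles in rad, forces in N, time in s.
With the tool pointing down it reaches from about 0.2 to 0.875 m from the base axis. Payload 3.4 kg.
Tool frame: the origin (TCP) lies where the fingers leave the gripper's body, on its centre line; the fingertips stand 97 mm ahead of it and the grasp point (between the pads) lies 78 mm ahead of it; x points along the fingers, y is the direction in which the jaws open and shut, and the axes are right-handed (so a half turn about x gives the same grasp; the last joint's range is limited). The gripper opens to 94 mm and grips with 3 to 60 N. Pads are 16 mm wide; open, the fingers measure 119 mm over their backs; the gripper's body (75 mm by 177 mm) begins 78 mm behind the grasp point.
Start: joints at [1.083, 0.276, 1.505, -0, 1.361, -0.121], TCP at [0.206, 0.537, 0.303] pointing down, gripper open.
Joint ranges: [-2.89, 2.89], [-0.75, 2.08], [0.22, 2.7], [-1.18, 4.32], [0.11, 2.71], [-2.7, 2.7]. Speed limits (rad/s): [2.57, 2.57, 3.14, 3.14, 3.14, 3.14].

### API

Orientations are given as a unit quaternion [w, x, y, z].
In Python, from cell import state, vision, ticket gives the robot as it stands. The module is installed in compiled form; this text tells all that it offers.
- The arm moves only by the tool drive_tool, never from a script. Its argument "steps" is a list of rows, each a list of 7 numbers: the finger opening in mm, from 0 to 94, then the shift along the tool's x, y, z in units of 120 mm (1.0 is 120 mm), then the turn, a rotation vector about the tool's x, y, z in units of pi rad (1.0 is pi rad). A call has 1 to 12 rows; each row is the pose to reach, as a shift and turn from the pose measured when the call began, along the tool's axes at that moment, turning the shorter way round; what a row does not reach only later rows make up. A row lasts 1/12 s, in which the tool goes at most 41.7 mm and 7.16 degrees, less where a joint would pass 70% of its speed; a pose out of reach is approached as far as the arm can. A call with a number of a shift or a turn outside -1 to 1 is refused whole. A call with a gripper value outside its range is refused whole. The fingers move at their own pace and stop on an object; "grip_force" is the grip in N (left out, the last holds). Time passes only in rows, so rows that repeat a pose let the fingers close. It gives the time, the measured TCP pose, the force and the opening at its end, in the units of the state.
- state(): the state, without advancing time (a new reading comes with each control period).
- vision.snapshot(name): name is "scene" or "side" or "wrist"; returns the picture (384x512x3 uint8, blue, green, red); there is no depth.
- vision.camera_params(name): a dict with "camera_matrix" (3x3 intrinsics, pixels), "distortion" ([k1, k2, p1, p2, k3] as OpenCV has them; the pictures are not rectified), "R" (3x3) and "t" (3): a world point X has camera coordinates R X + t; the wrist camera has in their place "T_tool_cam" (4x4, takes a point from camera to tool coordinates, whose origin is the TCP and whose axes are the tool frame's). Camera axes: x right, y down, z forward; pixel columns grow to the right and rows downward; lengths in m; the calibration is good to about 2 mm. A picture is of the moment at which its call begins: read the wrist's pose just before it. camera_params takes no time and is no camera call.
- ticket.close_job(): hands the job in, once; it reports no verdict.
The state is a dict: "time_s": time; "joints": joint angles; "qd": joint speeds; "joint_efforts": joint torques, N m; "eef_pos": TCP position; "eef_rot": TCP orientation; "contact_force": force on the tool from outside, world axes, zero at the start; "moment": the same for the moment, N m; "grip_width": finger opening in m.
Only numpy, scipy, OpenCV 4.12 (cv2) and the standard library are available. Lean on these libraries where they do the work, as an engineer would, in place of code of your own. Each camera call takes 0.05 s, during which the arm holds its last target.

### The job

Lift the torch out of the egg-shaped silicone cup and slide it, tail down, into the square white spring holder, past the side plunger, until it is fully home on the stop inside. Press it in gently - the plunger gives a little resistance before the stop does, and the stop must not be jammed hard - then let go, leaving the torch upright in the plunger's grip. Leave the other things on the counter where they are.

Things in the scene. Friction and masses are not known exactly. Their poses are not given: they have to be found in the camera images.
- torch: Orange plastic torch, 146 mm long, standing tail down, z axis up through the lens; origin at the centre of the flat tail end. From the tail up: a taper from 16 to 26 mm diameter over 12 mm, a smooth 26 mm barrel to 104 mm, a flare, and a round head 36 mm across from 112 to 146 mm. 110 to 185 g.
- torch_tail (a point): Centre of the torch's flat tail end (same point as its origin).
- torch_head (a point): Point on the torch's axis in the middle of its head, 130 mm above the tail: the place to grip, 36 mm across.
- egg: Egg-shaped grey silicone cup, stuck to the counter, 60 mm across and 46 mm high, origin at the centre of its underside. The torch stands loosely in its round well, 31 mm wide, whose floor is 12 mm above the counter.
- holder: White plastic torch holder screwed to the counter: a square block 54 x 54 mm, 66 mm high, with 6 mm high flange lips (90 mm overall along x, 76 mm along y); origin at the centre of its underside, z up. A round vertical bore runs down its middle. A steel spring plunger enters from its +x side 45 mm up; its boss and pull knob reach 52 mm from the axis.
- holder_mouth (a point): Centre of the bore's mouth in the holder's top face, 66 mm above the counter. The bore is 28 mm wide (1 mm clearance all round the barrel), with a 1.5 mm chamfer.
- holder_foot (a point): Point on the bore's axis at counter height. Inside the bore is a flat adjustable stop; its upper face lies anywhere from 8 to 30 mm above this point, differs each time and is not measured: it has to be felt. Torch or holder cracks if they press on each other with more than 32 N; around 15 N of push is ample to be home on the stop.
- plunger (a joint): How far the plunger is pushed back out of the bore, in m: 0 free (its round nose then stands 5.5 mm into the bore), 0.003 to 0.0045 on the torch barrel, 0.008 at its limit. Its spring pushes sideways with 4 N at 0 and 10 to 14 N on the barrel; sliding the torch past it takes some 2 to 12 N, from when the tail is about 45 mm above the counter. It holds the torch by friction.
- bowl: Glass bowl of coin cells, 110 mm wide, 42 mm high; origin at the centre of its underside; leave it alone.
- bulb: Spiral energy-saving bulb lying on its side, about 97 mm long, 43 mm high; origin under the tip of its screw cap; leave it alone.
- canister: Aluminium canister, 44 mm diameter, 70 mm high; origin at the centre of its underside; leave it alone.
- jar: Glass jar with steel lid, 68 mm diameter, 95 mm high; origin at the centre of its underside; leave it alone.
- mug: Blue ceramic mug, 80 mm wide, 92 mm high, handle to +y; origin at the centre of its underside; leave it alone.
- tumbler: Steel tumbler, open, 62 mm wide, 85 mm high; origin at the centre of its underside; leave it alone.
- tin: Grey tin, 90 x 60 mm, 45 mm high; origin at the centre of its underside; leave it alone.
Not all that is in view belongs to the job. What is shaped like the holder but pink is not meant.

How it is judged:
On the way, in this order (a step that is already met when the one before it is completed fails the run):
1. the torch is lifted clear of the egg-shaped cup (z of torch_tail in the frame of egg above 0.055 m and horizontal distance between torch_tail and holder_mouth above 0.03 m), for 0.1 s.
2. the torch's tail is in the bore and has pushed the plunger back (horizontal distance between torch_tail and holder_mouth below 0.005 m and z of torch_tail in the frame of holder below 0.044 m and value of joint plunger above 0.0015 m), for 0.05 s.
At the end, for the whole second after the job is handed in: The torch stands released and at rest in the bore of the spring holder, its tail within about 1.5 mm of the stop inside and within 4 mm of the bore's axis, tilted less than 0.09 rad, the plunger pushed back at least 1.5 mm by the barrel (distance between torch_tail and stop_c0 below 0.005 m and horizontal distance between torch_tail and holder_mouth below 0.004 m and angle between torch's own z axis and vertical below 0.09 rad and value of joint plunger above 0.0015 m and linear speed of torch below 0.02 m/s and contact force between the fingers and torch below 0.05 N); the robot touches nothing.
It fails at once if the torch is pressed on the holder or its stop with more than 32 N (contact force between torch and holder above 32 N or contact force between torch and stop_c0 above 32 N).
It fails at once if another thing on the counter is moved more than 30 mm (distance of any of bowl, bulb, canister, jar, mug, tumbler, tin from where it was at the start of the episode above 0.03 m).
It also fails if it takes over 64 s, if anything falls off the work surface, if the arm or the gripper's body presses on something with over 40 N, if the wrist force passes 120 N, or if a joint passes its speed limit or range.

## Working session

There is one attempt and no reset: what is moved stays moved. The work goes in short steps, Python scripts to look and compute and a tool call to move; the robot and the scene stay as the last step left them, time stands still between calls to the robot, and variables do not carry over. Pictures are saved under pics/ and viewed, and the job is handed in when it is done.

Besides the shell and the picture viewer there is one more tool, called after ">>>" by a JSON object that holds its "method" and its "body". drive_tool: Moves the arm, as the interface text tells. Its arguments: {"type":"object","properties":{"steps":{"type":"array"},"grip_force":{"type":"number"}},"required":["steps"]}

```bash
mkdir -p pics; python3 - <<'E'
from cell import state, vision
import cv2
print(state())
for n in("scene","side","wrist"):
    cv2.imwrite(f"pics/{n}0.png",vision.snapshot(n)); print(n,vision.camera_params(n))
E
```

```text
{'time_s': 0.0, 'joints': array([ 1.08297634e+00,  2.76549825e-01,  1.50611755e+00, -9.26635419e-06,
        1.36068877e+00, -1.21034454e-01]), 'qd': array([ 0.001114  ,  0.00155787, -0.00133655, -0.00139585, -0.00150715,
       -0.00081948]), 'joint_efforts': array([-1.77041642e-03, -4.04574895e+01, -2.37235057e+01,  7.01710721e-02,
        3.45603295e-02, -1.55685257e-04]), 'eef_pos': array([0.20604346, 0.53639117, 0.30183656]), 'eef_rot': array([ 0.69506507,  0.12835608,  0.69543273, -0.12954763]), 'contact_force': array([-0.29451455, -0.06223544,  0.30947469]), 'moment': array([0.00794162, 0.02097711, 0.00826452]), 'grip_width': 0.09411300080392791}
scene {'camera_matrix': array([[367.62148407,   0.        , 251.15125195],
       [  0.        , 367.62148407, 190.25150881],
       [  0.        ,   0.        ,   1.        ]]), 'distortion': array([-0.02374908,  0.        ,  0.        ,  0.        ,  0.        ]), 'R': array([[ 0.38500138,  0.92288302,  0.00780181],
       [ 0.65334372, -0.26656686, -0.70857893],
       [-0.65185576,  0.27790113, -0.70558843]]), 't': array([-0.22511
[... 425 characters left out ...]
1932255, -0.54062399]]), 't': array([-0.54219929,  0.18552259,  1.31799947])}
wrist {'camera_matrix': array([[301.91622911,   0.        , 256.41411858],
       [  0.        , 301.91622911, 193.25671277],
       [  0.        ,   0.        ,   1.        ]]), 'distortion': array([-0.07653812,  0.        ,  0.        ,  0.        ,  0.        ]), 'T_tool_cam': array([[ 4.09906959e-04, -2.58321856e-01,  9.66058824e-01,
        -8.19124792e-02],
       [ 9.99999787e-01,  5.95840184e-04, -2.64982135e-04,
        -8.96619033e-04],
       [-5.07165991e-04,  9.66058727e-01,  2.58322046e-01,
        -7.39112227e-02],
       [ 0.00000000e+00,  0.00000000e+00,  0.00000000e+00,
         1.00000000e+00]])}
```

View pics/scene0.png

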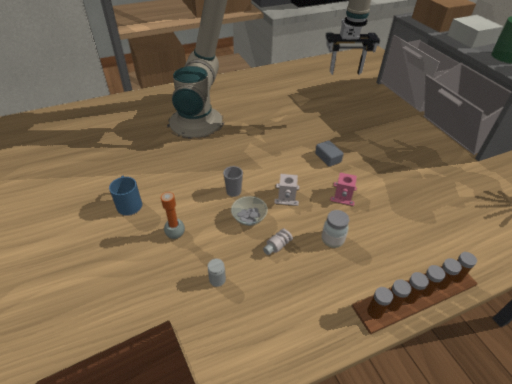

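View pics/side0.png

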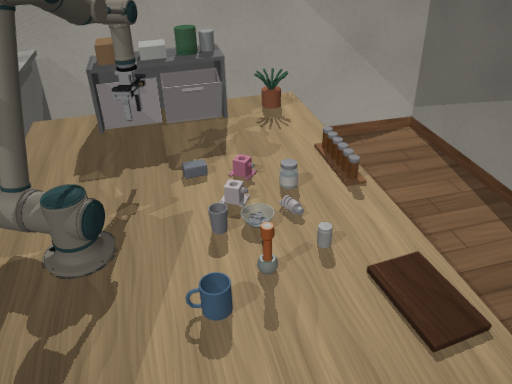

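View pics/wrist0.png

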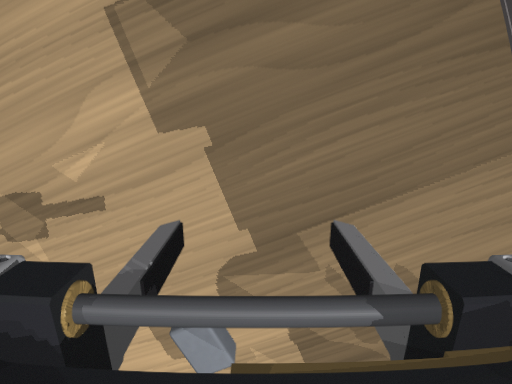

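The scene view shows the torch at about (170,210) standing in the egg at (174,229), the white holder at (288,190), and the pink decoy at (345,188). In the side view the torch is at (267,245) and the holder at (235,193). I'll enlarge both next.

```bash
python3 - <<'E'
import cv2,numpy as np
a=cv2.imread("pics/scene0.png");b=cv2.imread("pics/side0.png")
c=[a[180:250,140:210],a[160:230,255:325],b[215:285,232:302],b[165:235,200:270]]
c=[cv2.resize(x,(390,290) if 0 else (300,300),interpolation=cv2.INTER_CUBIC) for x in c]
cv2.imwrite("pics/crops.png",np.vstack([np.hstack(c[:2]),np.hstack(c[2:])]))
E
```

```text
(no output)
```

View pics/crops.png

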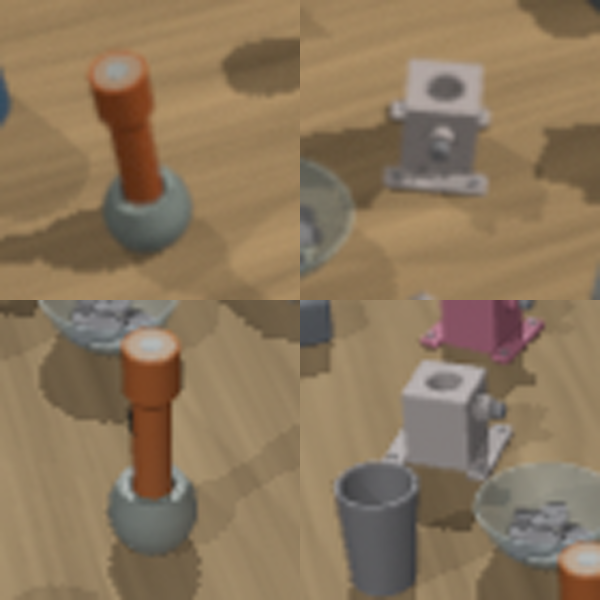

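```bash
cat > h.py <<'E'
import numpy as np,cv2
from scipy.spatial.transform import Rotation as R
from cell import state,vision
def ray(n,px,st=None):
    p=vision.camera_params(n)
    u=cv2.undistortPoints(np.array([[px]],float),p["camera_matrix"],p["distortion"]).ravel()
    d=np.array([u[0],u[1],1.])
    if n=="wrist":
        q=st["eef_rot"];M=R.from_quat([q[1],q[2],q[3],q[0]]).as_matrix()
        T=p["T_tool_cam"]; return M@T[:3,3]+st["eef_pos"], M@T[:3,:3]@d
    return -p["R"].T@p["t"],p["R"].T@d
def plane(n,px,z,st=None):
    o,d=ray(n,px,st); return o+d*(z-o[2])/d[2]
def tri(rays):
    A=0;b=0
    for o,d in rays:
        d=d/np.linalg.norm(d);P=np.eye(3)-np.outer(d,d);A=A+P;b=b+P@o
    return np.linalg.solve(A,b)
def rotm(st):
    q=st["eef_rot"];return R.from_quat([q[1],q[2],q[3],q[0]]).as_matrix()
def move(p,M,st=None):
    "shift and turn, in call units, to reach tcp p with axes M"
    st=st or state();m=rotm(st)
    return np.round(m.T@(p-st["eef_pos"])/.12,4),np.round(R.from_matrix(m.T@M).as_rotvec()/np.pi,4)
def down(yaw):
    "tool x down, tool y at yaw"
    y=np.array([np.cos(yaw),np.sin(yaw),0]);x=np.array([0,0,-1.]);return np.stack([x,y,np.cross(x,y)],1)
E
python3 - <<'E'
from h import *
for nm,s,d,z in(("torch lens",(167.5,196.6),(267.5,225.5),.158),("mouth",(289.1,180.5),(233.8,183.9),.066)):
    print(nm,plane("scene",s,z),plane("side",d,z),tri([ray("scene",s),ray("side",d)]))
for nm,s in(("egg foot",(175,236)),("tumbler top",(233,172)),("bowl",(249,208)),("mug",(125,182)),("canister",(216,265)),("jar",(337,217)),("tin",(329,150)),("pink",(346,180))): print(nm,plane("scene",s,{"egg foot":0,"tumbler top":.085,"bowl":.042,"mug":.09,"canister":.07,"jar":.095,"tin":.045,"pink":.066}[nm]))
st=state();print(rotm(st),np.arctan2(*rotm(st)[[1,0],1]))
E
```

```text
torch lens [ 0.53443092 -0.22076314  0.158     ] [ 0.53517711 -0.22744313  0.158     ] [ 0.53505599 -0.22206139  0.15613507]
mouth [0.51620658 0.15731528 0.066     ] [0.51573895 0.14754153 0.066     ] [0.51596154 0.1568543  0.06273574]
egg foot [ 0.54161459 -0.22466521  0.        ]
tumbler top [0.43235097 0.00111693 0.085     ]
bowl [0.55633461 0.00447803 0.042     ]
mug [ 0.356349   -0.31955058  0.09      ]
canister [ 0.72830306 -0.15669185  0.07      ]
jar [0.72371162 0.19741136 0.095     ]
tin [0.40958484 0.37124192 0.045     ]
pink [0.58206643 0.32518438 0.066     ]
[[-6.35942656e-04  3.58632747e-01  9.33478520e-01]
 [-1.21219680e-03  9.33477747e-01 -3.58633276e-01]
 [-9.99999063e-01 -1.35962987e-03 -1.58904848e-04]] 1.203993176389955
```

```bash
python3 - <<'E'
from h import *
print(move(np.array([.51,.153,.32]),down(np.pi/2)))
E
```

```text
(array([-0.1476, -2.0751,  3.5102]), array([-1.168e-01, -1.000e-04,  4.000e-04]))
```

>>> {"method": "drive_tool", "body": {"steps": [[94,-0.05,-0.19,0.33,-0.04,0,0],[94,-0.1,-0.38,0.65,-0.08,0,0],[94,-0.15,-0.57,0.97,-0.117,0,0],[94,-0.15,-0.57,0.97,-0.117,0,0]]}}

```text
time_s: 0.48
eef_pos: [0.2918, 0.4283, 0.3203]
eef_rot: [0.707, -0.002, 0.707, 0.0]
contact_force: [1.0, -0.3, 0.6]
grip_width: 0.0942
```

```bash
python3 - <<'E'
from h import *
print(state()['eef_pos'],move(np.array([.51,.153,.32]),down(np.pi/2)))
E
```

```text
[0.29178454 0.42830964 0.320317  ] (array([ 0.0107, -2.3012,  1.8096]), array([0.0012, 0.0002, 0.001 ]))
```

Now the tool axes match the world axes (y = +y, z = +x, x = down).

>>> {"method": "drive_tool", "body": {"steps": [[94,0,-0.24,0.2,0,0,0],[94,0,-0.48,0.4,0,0,0],[94,0,-0.72,0.6,0,0,0],[94,0,-0.98,0.8,0,0,0],[94,0,-0.98,0.8,0,0,0]]}}

```text
time_s: 0.9
eef_pos: [0.392, 0.3063, 0.3205]
eef_rot: [0.708, -0.002, 0.706, -0.003]
contact_force: [-0.6, -0.5, 0.2]
grip_width: 0.0939
```

>>> {"method": "drive_tool", "body": {"steps": [[94,0,-0.24,0.2,0,0,0],[94,0,-0.48,0.4,0,0,0],[94,0,-0.72,0.6,0,0,0],[94,0,-0.98,0.8,0,0,0],[94,0,-0.98,0.8,0,0,0]]}}

```text
time_s: 1.32
eef_pos: [0.4915, 0.1842, 0.3212]
eef_rot: [0.709, -0.001, 0.705, -0.006]
contact_force: [-0.1, 1.2, -0.2]
grip_width: 0.0939
```

>>> {"method": "drive_tool", "body": {"steps": [[94,0,-0.2,0.12,0,0,0],[94,0,-0.35,0.2,0,0,0],[94,0,-0.35,0.2,0,0,0],[94,0,-0.35,0.2,0,0,0]]}}

```text
time_s: 1.65
eef_pos: [0.515, 0.1422, 0.3213]
eef_rot: [0.709, -0.0, 0.706, -0.007]
contact_force: [-1.5, 0.7, -0.7]
grip_width: 0.094
```

```bash
python3 - <<'E'
from h import *
st=state();print(st['eef_pos'],st['qd'].round(3))
cv2.imwrite("pics/wh.png",vision.snapshot("wrist"))
np.save("wh.npy",dict(p=st['eef_pos'],q=st['eef_rot']))
E
```

```text
[0.51497549 0.14217587 0.32134597] [ 0.027 -0.01   0.01   0.011  0.003 -0.001]
```

View pics/wh.png

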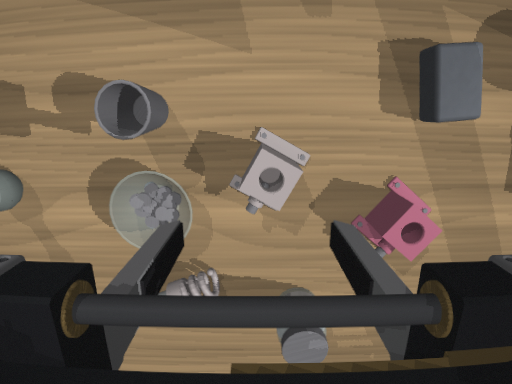

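```bash
python3 - <<'E'
from h import *
im=cv2.imread("pics/wh.png")
c=cv2.resize(im[145:215,235:315],None,fx=8,fy=8,interpolation=cv2.INTER_CUBIC);cv2.imwrite("pics/wh_c.png",c)
g=cv2.GaussianBlur(cv2.cvtColor(im,cv2.COLOR_BGR2GRAY),(0,0),.7)
print(g[179,255:288],g[162:197,271])
roi=g[160:200,250:292]
for t in(100,115,130,145):
    m=(roi<t).astype(np.uint8)
    n,l,s,ce=cv2.connectedComponentsWithStats(m)
    print(t,[(s[i],ce[i]+[250,160]) for i in range(1,n) if s[i,4]>100])
E
```

```text
[170 170 169 147  94  73  80  93 101 103 104 104 104 104 104 104 104 104
 104 104 102  95  85  72  67  65  66  80 109 141 164 169 169] [170 170 170 169 161 140 117 106 104 104 104 104 104 104 104 104 104 104
 104 102  93  78  73  74  80  86  88  88  92 108 136 156 166 169 170]
100 [(array([  9,  13,  24,  18, 228], dtype=int32), array([271.93859649, 183.21052632]))]
115 [(array([  9,   9,  25,  23, 445], dtype=int32), array([271.11910112, 179.73033708]))]
130 [(array([  9,   8,  25,  24, 479], dtype=int32), array([271.13569937, 179.60960334]))]
145 [(array([  9,   7,  26,  26, 519], dtype=int32), array([271.19460501, 179.58574181]))]
```

View pics/wh_c.png

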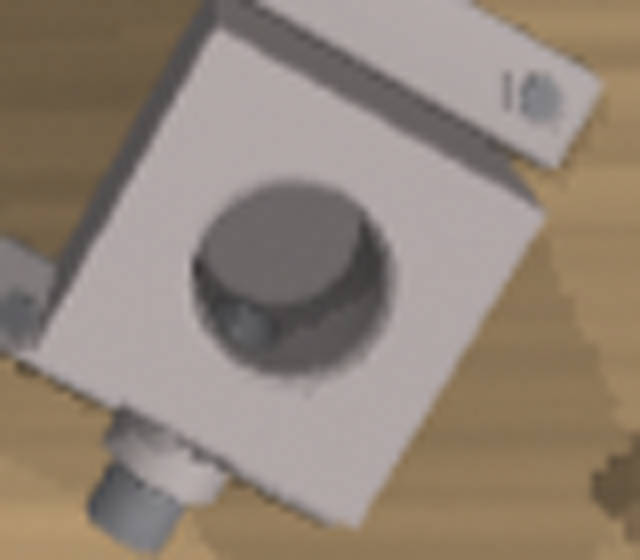

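```bash
python3 - <<'E'
from h import *
d=np.load("wh.npy",allow_pickle=True).item();st=dict(eef_pos=d['p'],eef_rot=d['q'])
px=(271.2,179.5)
print(plane("wrist",px,.066,st), tri([ray("wrist",px,st),ray("scene",(289.1,180.5)),ray("side",(233.8,183.9))]))
print(rotm(st).round(4))
print(move(np.array([.53,-.223,.40]),down(np.pi/2)))
E
```

```text
[0.51571429 0.15533364 0.066     ] [0.51621341 0.1560057  0.06327964]
[[ 0.0042  0.0094  0.9999]
 [-0.0094  0.9999 -0.0093]
 [-0.9999 -0.0094  0.0043]]
(array([-0.6259, -3.0527,  0.156 ]), array([-0.0026,  0.0013,  0.0029]))
```

>>> {"method": "drive_tool", "body": {"steps": [[94,-0.15,-0.33,0,0,0,0],[94,-0.3,-0.66,0,0,0,0],[94,-0.45,-1.0,0.04,0,0,0],[94,-0.6,-1.0,0.04,-0.003,0.001,0.003]]}}

```text
time_s: 2.03
eef_pos: [0.5173, 0.0208, 0.3948]
eef_rot: [0.707, -0.001, 0.707, -0.001]
contact_force: [0.3, -0.4, 1.0]
grip_width: 0.0941
```

>>> {"method": "drive_tool", "body": {"steps": [[94,0,-0.33,0,0,0,0],[94,0,-0.66,0,0,0,0],[94,0,-1.0,0,0,0,0],[94,0,-1.0,0,0,0,0]]}}

```text
time_s: 2.37
eef_pos: [0.5172, -0.1037, 0.3949]
eef_rot: [0.707, -0.001, 0.707, -0.004]
contact_force: [-0.1, 0.8, -0.1]
grip_width: 0.094
```

>>> {"method": "drive_tool", "body": {"steps": [[94,0,-0.33,0,0,0,0],[94,0,-0.66,0,0,0,0],[94,0,-1.0,0,0,0,0],[94,0,-1.0,0,0,0,0],[94,0,-1.0,0,0,0,0],[94,0,-1.0,0,0,0,0]]}}

```text
time_s: 2.87
eef_pos: [0.5168, -0.2218, 0.3954]
eef_rot: [0.707, -0.0, 0.707, -0.003]
contact_force: [-0.4, 0.3, 0.7]
grip_width: 0.0939
```

```bash
python3 - <<'E'
from h import *
st=state();print(st['eef_pos'],st['qd'].round(3))
cv2.imwrite("pics/wt.png",vision.snapshot("wrist"))
np.save("wt.npy",dict(p=st['eef_pos'],q=st['eef_rot']))
print(move(np.array([.53,-.223,.40]),down(np.pi/2)))
E
```

```text
[ 0.51680769 -0.22181088  0.39543458] [ 0.019 -0.011  0.004 -0.004 -0.002 -0.004]
(array([-0.0364, -0.0125,  0.1098]), array([-0.0009, -0.0003,  0.0016]))
```

View pics/wt.png

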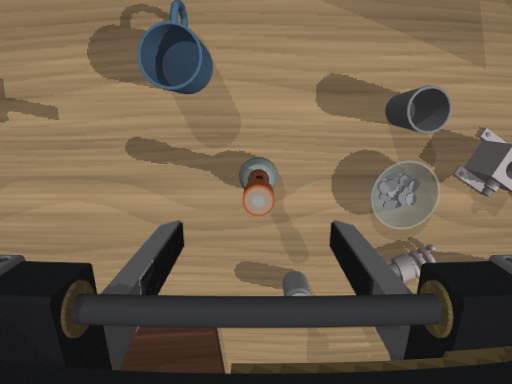

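```bash
python3 - <<'E'
from h import *
im=cv2.imread("pics/wt.png")
h=cv2.cvtColor(im,cv2.COLOR_BGR2HSV)
m=((h[...,0]<14)&(h[...,1]>150)&(h[...,2]>150)).astype(np.uint8); m[:, :220]=0;m[:,300:]=0;m[230:]=0
cs,_=cv2.findContours(m,cv2.RETR_EXTERNAL,cv2.CHAIN_APPROX_NONE)
for c in cs:
  if len(c)>20: print(cv2.minEnclosingCircle(c),cv2.boundingRect(c))
cv2.imwrite("pics/wt_c.png",cv2.resize(im[145:225,220:300],None,fx=7,fy=7,interpolation=cv2.INTER_CUBIC))
d=np.load("wt.npy",allow_pickle=True).item();st=dict(eef_pos=d['p'],eef_rot=d['q'])
print(plane("wrist",(259,200.3),.158,st),plane("wrist",(258.3,175),.03,st))
E
```

```text
((258.241943359375, 200.0), 16.041181564331055) (243, 185, 32, 31)
[ 0.53562247 -0.22142344  0.158     ] [ 0.53312382 -0.22211674  0.03      ]
```

View pics/wt_c.png

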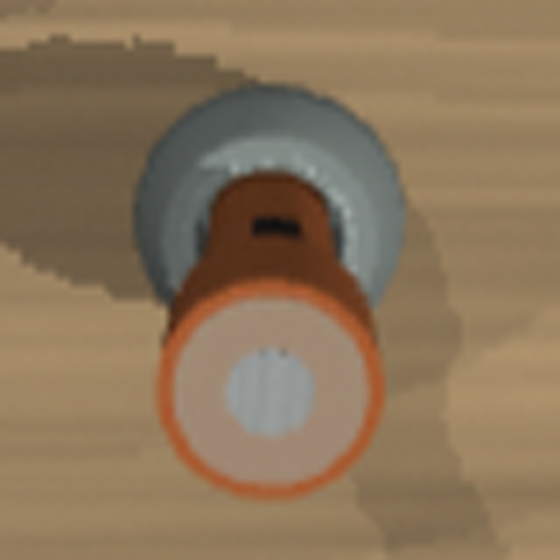

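>>> {"method": "drive_tool", "body": {"steps": [[94,0,0,0.08,-0.001,0,0.002],[94,0,0,0.155,-0.001,0,0.002],[94,0.2,0,0.155,-0.001,0,0.002],[94,0.4,0,0.155,-0.001,0,0.002],[94,0.6,0,0.155,-0.001,0,0.002],[94,0.6,0,0.155,-0.001,0,0.002],[94,0.6,0,0.155,-0.001,0,0.002]]}}

```text
time_s: 3.5
eef_pos: [0.5358, -0.2208, 0.3228]
eef_rot: [0.706, 0.0, 0.708, 0.002]
contact_force: [0.2, 0.5, 0.1]
grip_width: 0.0938
```

```bash
python3 - <<'E'
from h import *
print(state()['eef_pos'],move(np.array([.5355,-.2217,.220]),down(np.pi/2)))
E
```

```text
[ 0.53584505 -0.22076601  0.322843  ] (array([ 8.57e-01, -1.01e-02, -6.00e-04]), array([ 0.0006, -0.0009, -0.0009]))
```

>>> {"method": "drive_tool", "body": {"steps": [[94,0.2,-0.01,0,0,-0.001,-0.001],[94,0.4,-0.01,0,0,-0.001,-0.001],[94,0.6,-0.01,0,0,-0.001,-0.001],[94,0.75,-0.01,0,0,-0.001,-0.001],[94,0.855,-0.01,0,0,-0.001,-0.001],[94,0.855,-0.01,0,0,-0.001,-0.001],[94,0.855,-0.01,0,0,-0.001,-0.001]]}}

```text
time_s: 4.08
eef_pos: [0.5367, -0.2218, 0.2215]
eef_rot: [0.708, -0.001, 0.706, 0.0]
contact_force: [-0.4, 0.1, 0.4]
grip_width: 0.0942
```

```bash
python3 - <<'E'
from h import *
print(state()['eef_pos'],move(np.array([.5355,-.2217,.220]),down(np.pi/2)))
cv2.imwrite("pics/wt2.png",vision.snapshot("wrist"))
E
```

```text
[ 0.53670819 -0.22180183  0.22152522] (array([ 0.0127,  0.0009, -0.0101]), array([0.0007, 0.0007, 0.0004]))
```

View pics/wt2.png

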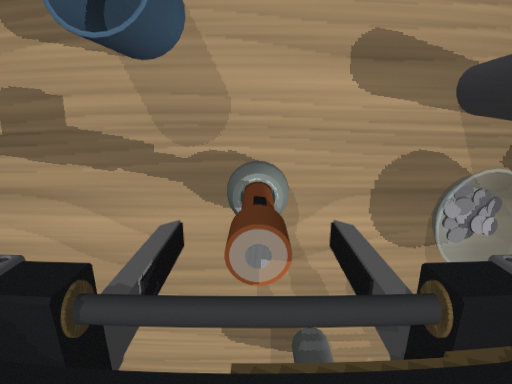

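The lens, at (258,255), sits centred between the fingers. I'll close them.

>>> {"method": "drive_tool", "body": {"steps": [[60,0.012,0,-0.01,0,0,0],[30,0.012,0,-0.01,0,0,0],[30,0.012,0,-0.01,0,0,0],[30,0.012,0,-0.01,0,0,0],[30,0.012,0,-0.01,0,0,0],[25,0.012,0,-0.01,0,0,0],[25,0.012,0,-0.01,0,0,0],[25,0.012,0,-0.01,0,0,0]], "grip_force": 35}}

```text
time_s: 4.8
eef_pos: [0.5357, -0.222, 0.2206]
eef_rot: [0.708, -0.001, 0.706, 0.0]
contact_force: [1.0, -0.0, 0.1]
grip_width: 0.0441
```

```bash
python3 - <<'E'
from h import *
st=state();print(st['eef_pos'],st['grip_width'],st['contact_force'],plane("wrist",(258,254.5),.158,st))
cv2.imwrite("pics/wt3.png",vision.snapshot("wrist"))
E
```

```text
[ 0.53569318 -0.2220344   0.22064795] 0.044098686811662124 [ 1.02843631 -0.02453105  0.12437945] [ 0.53355926 -0.22248265  0.158     ]
```

View pics/wt3.png

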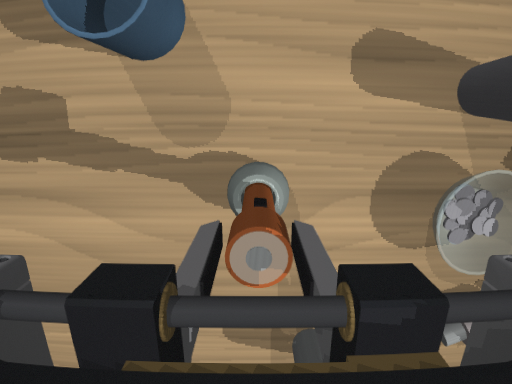

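The fingers are still closing (44 mm, head 36 mm), so I'll let them finish.

>>> {"method": "drive_tool", "body": {"steps": [[25,0,0,0,0,0,0],[25,0,0,0,0,0,0],[25,0,0,0,0,0,0],[25,0,0,0,0,0,0],[25,0,0,0,0,0,0]], "grip_force": 35}}

```text
time_s: 5.27
eef_pos: [0.5357, -0.222, 0.2206]
eef_rot: [0.708, -0.001, 0.706, 0.0]
contact_force: [0.7, -0.5, 0.0]
grip_width: 0.0356
```

Gripped at 35.6 mm. Next I lift slowly.

>>> {"method": "drive_tool", "body": {"steps": [[25,-0.08,0,0,0,0,0],[25,-0.16,0,0,0,0,0],[25,-0.28,0,0,0,0,0],[25,-0.42,0,0,0,0,0],[25,-0.56,0,0,0,0,0],[25,-0.72,0,0,0,0,0],[25,-0.88,0,0,0,0,0],[25,-0.98,0,0,0,0,0],[25,-0.98,0,0,0,0,0],[25,-0.98,0,0,0,0,0]]}}

```text
time_s: 6.1
eef_pos: [0.5355, -0.2219, 0.3393]
eef_rot: [0.709, -0.002, 0.705, -0.0]
contact_force: [-0.3, -1.1, -2.4]
grip_width: 0.0356
```

```bash
python3 - <<'E'
from h import *
st=state();print(st['eef_pos'],st['grip_width'],st['contact_force'])
for n in ("side","scene"): cv2.imwrite(f"pics/{n}1.png",vision.snapshot(n))
print(move(np.array([.5157,.1555,.340]),down(np.pi/2)))
E
```

```text
[ 0.53547074 -0.2218894   0.33933567] 0.035566466326172386 [-0.31146219 -1.09414132 -2.39172961]
(array([-0.0245,  3.1426, -0.1533]), array([0.0006, 0.0006, 0.0003]))
```

View pics/side1.png

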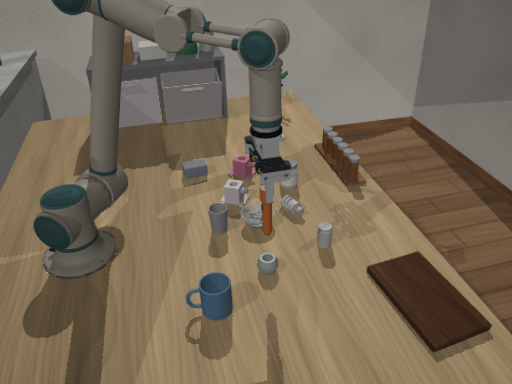

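The torch is lifted, with its tail at about z=0.13 over the empty egg at (267,262). I'll carry it over to the holder.

>>> {"method": "drive_tool", "body": {"steps": [[25,0,0.15,0,0,0,0],[25,0,0.4,0,0,0,0],[25,0,0.7,-0.05,0,0,0],[25,0,1.0,-0.05,0,0,0]]}}

```text
time_s: 6.53
eef_pos: [0.5272, -0.1006, 0.3358]
eef_rot: [0.706, -0.0, 0.708, 0.0]
contact_force: [0.7, 0.6, -1.7]
grip_width: 0.035
```

>>> {"method": "drive_tool", "body": {"steps": [[25,0,0.3,0,0,0,0],[25,0,0.6,0,0,0,0],[25,0,0.9,-0.05,0,0,0],[25,0,1.0,-0.05,0,0,0]]}}

```text
time_s: 6.87
eef_pos: [0.5192, 0.0237, 0.3346]
eef_rot: [0.705, 0.0, 0.709, 0.002]
contact_force: [-0.9, -0.5, -2.2]
grip_width: 0.0356
```

>>> {"method": "drive_tool", "body": {"steps": [[25,0,0.3,0,0,0,0],[25,0,0.6,0,0,0,0],[25,0,0.8,-0.05,0,0,0],[25,0,0.95,-0.05,0,0,0],[25,0,0.95,-0.05,0,0,0],[25,0,0.95,-0.05,0,0,0]]}}

```text
time_s: 7.37
eef_pos: [0.5126, 0.1378, 0.3342]
eef_rot: [0.705, -0.001, 0.71, 0.003]
contact_force: [-0.2, -0.0, -1.3]
grip_width: 0.0356
```

```bash
python3 - <<'E'
from h import *
st=state();print(st['eef_pos'],st['grip_width'],st['contact_force'])
print(move(np.array([.5157,.1555,.300]),down(np.pi/2)))
E
```

```text
[0.51258181 0.13775465 0.33415213] 0.035590120473588276 [-0.1846524  -0.03502376 -1.28315478]
(array([0.2847, 0.1471, 0.0288]), array([ 0.0017, -0.0023, -0.0007]))
```

>>> {"method": "drive_tool", "body": {"steps": [[25,0,0.147,0.029,0.001,-0.002,0],[25,0.1,0.147,0.029,0.001,-0.002,0],[25,0.24,0.147,0.029,0.001,-0.002,0],[25,0.24,0.147,0.029,0.001,-0.002,0],[25,0.24,0.147,0.029,0.001,-0.002,0],[25,0.24,0.147,0.029,0.001,-0.002,0]]}}

```text
time_s: 7.87
eef_pos: [0.5162, 0.1545, 0.3057]
eef_rot: [0.707, 0.0, 0.707, 0.001]
contact_force: [0.4, 0.4, -0.8]
grip_width: 0.0358
```

```bash
python3 - <<'E'
from h import *
st=state();print(st['eef_pos'],st['grip_width'],st['contact_force'])
print(rotm(st).round(4), move(np.array([.5157,.1555,.300]),down(np.pi/2)))
a=vision.snapshot("scene");b=vision.snapshot("side");w=vision.snapshot("wrist")
for n,i in(("scene2",a),("side2",b),("wrist2",w)): cv2.imwrite(f"pics/{n}.png",i)
c=[cv2.resize(x,(390,390),interpolation=cv2.INTER_CUBIC) for x in (a[130:220,245:335],b[130:220,190:280])]
cv2.imwrite("pics/crops2.png",np.hstack(c))
E
```

```text
[0.5162176  0.15446884 0.30571096] 0.03578912908565948 [ 0.39240314  0.41807249 -0.8132334 ]
[[-7.0e-04 -9.0e-04  1.0e+00]
 [ 1.7e-03  1.0e+00  9.0e-04]
 [-1.0e+00  1.7e-03 -7.0e-04]] (array([ 0.0476,  0.0085, -0.0043]), array([ 0.0003, -0.0002, -0.0005]))
```

View pics/crops2.png

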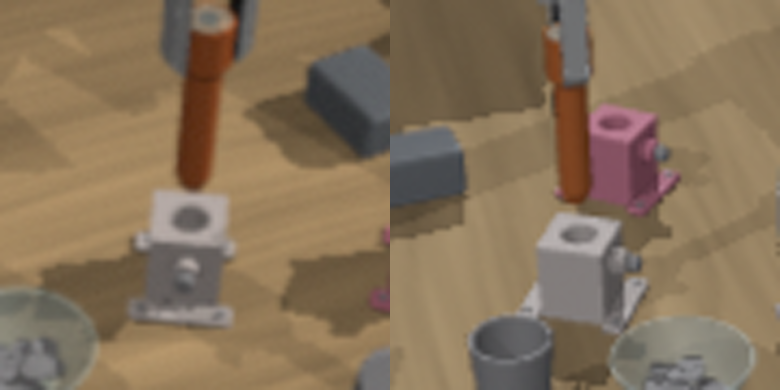

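View pics/wrist2.png

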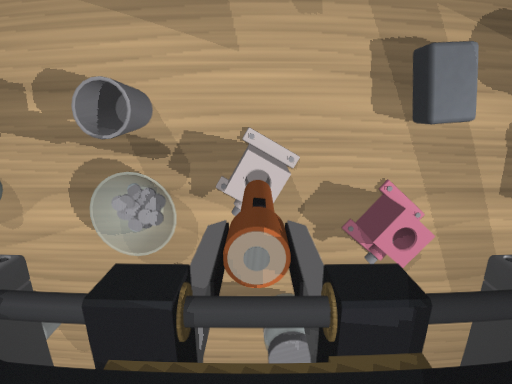

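```bash
python3 - <<'E'
from h import *
for z in (.0971,):
  for n,px in(("scene",(289.7,171.5)),("side",(231.9,175.0))): print("tail",n,plane(n,px,z))
  print(tri([ray("scene",(289.7,171.5)),ray("side",(231.9,175.0))]))
a=cv2.imread("pics/scene2.png");b=cv2.imread("pics/side2.png")
for n,i,z in(("scene",a,0),("side",b,0)):
  h=cv2.cvtColor(i,cv2.COLOR_BGR2HSV);m=((h[...,0]<12)&(h[...,1]>170)).astype(np.uint8)
  k,l,s,ce=cv2.connectedComponentsWithStats(m)
  j=1+np.argmax([s[q,4] if 120<ce[q][1]<180 and 200<ce[q][0]<310 else 0 for q in range(1,k)])
  rows=range(s[j,1],s[j,1]+s[j,3])
  print(n,s[j],[(r,round(float(np.nonzero(l[r]==j)[0].mean()),1),int((l[r]==j).sum())) for r in rows])
  p=vision.camera_params(n)
  for X in ([.5162,.1545,.0971],[.5162,.1545,.201],[.5162,.1545,.243],[.5157,.1555,.066]):
    q,_=cv2.projectPoints(np.array([X]),cv2.Rodrigues(p["R"])[0],p["t"],p["camera_matrix"],p["distortion"]);print(n,X,q.ravel().round(1))
E
```

```text
tail scene [0.50908105 0.16020123 0.0971    ]
tail side [0.51248667 0.15629019 0.0971    ]
[0.51184262 0.15811259 0.09784484]
scene [286 137  13  36 251] [(137, 297.5, 2), (138, 294.0, 9), (139, 294.0, 9), (140, 293.9, 9), (141, 293.5, 10), (142, 293.5, 10), (143, 293.0, 9), (144, 293.0, 9), (145, 292.5, 8), (146, 292.0, 7), (147, 292.3, 6), (148, 291.5, 8), (149, 291.0, 7), (150, 291.0, 7), (151, 291.0, 7), (152, 291.0, 7), (153, 291.0, 7), (154, 291.0, 7), (155, 291.0, 7), (156, 291.3, 6), (157, 290.5, 8), (158, 290.5, 6), (159, 290.2, 6), (160, 290.0, 7), (161, 290.0, 7), (162, 290.0, 7), (163, 290.0, 7), (164, 290.0, 7), (165, 290.0, 7), (166, 289.5, 6), (167, 289.0, 7), (168, 289.5, 6), (169, 289.5, 6), (170, 289.5, 6), (171, 289.5, 4), (172, 289.0, 3)]
scene [0.5162, 0.1545, 0.0971] [289.1 173.4]
scene [0.5162, 0.1545, 0.201] [292.  146.7]
scene [0.5162, 0.1545, 0.243] [293.3 134.9]
scene [0.5157, 0.1555, 0.066] [288.5 180.5]
side [228 150   8  27 153] [(150, 228.5, 2), (151, 231.0, 7), (152, 231.0, 7), (153, 231.0, 7), (154, 231.0, 7), (155, 231.8, 5), (156, 231.5, 6), (157, 231.5, 6), (158, 231.5, 6), (159, 231.5, 6), (160, 232.0, 7), (161, 232.5, 6), (162, 232.5, 6), (163, 232.5, 6), (164, 232.0, 7), (165, 232.5, 6), (166, 232.5, 6), (167, 232.5, 6), (168, 232.5, 6), (169, 232.5, 6), (170, 232.5, 6), (171, 232.5, 6), (172, 232.5, 6), (173, 232.8, 5), (174, 232.5, 4), (175, 232.7, 3), (176, 231.5, 2)]
side [0.5162, 0.1545, 0.0971] [233.1 175.1]
side [0.5162, 0.1545, 0.201] [231.5 147.9]
side [0.5162, 0.1545, 0.243] [230.8 136.3]
side [0.5157, 0.1555, 0.066] [233.3 182.7]
```

The wrist view puts the torch tail right over the mouth at (257,182). In the scene and side views the tail column lines up with the mouth to about 1 mm. I'll lower the tail into the mouth and watch the forces.

>>> {"method": "drive_tool", "body": {"steps": [[25,0.05,0.006,-0.002,0,0,0],[25,0.1,0.006,-0.002,0,0,0],[25,0.15,0.006,-0.002,0,0,0],[25,0.2,0.006,-0.002,0,0,0],[25,0.25,0.006,-0.002,0,0,0],[25,0.3,0.006,-0.002,0,0,0],[25,0.33,0.006,-0.002,0,0,0],[25,0.33,0.006,-0.002,0,0,0]]}}

```text
time_s: 8.68
eef_pos: [0.5156, 0.1558, 0.2654]
eef_rot: [0.707, 0.0, 0.708, 0.001]
contact_force: [-0.4, -0.3, -1.8]
grip_width: 0.0354
```

```bash
python3 - <<'E'
from h import *
st=state();print(st['eef_pos'],st['grip_width'],st['contact_force'],st['moment'])
print(move(np.array([.5158,.1552,st['eef_pos'][2]]),down(np.pi/2)))
E
```

```text
[0.51558769 0.15579655 0.26544594] 0.03539507222425019 [-0.43553458 -0.32734732 -1.76220199] [ 0.07025174  0.03058776 -0.02425549]
(array([-0.    , -0.005 ,  0.0018]), array([ 0.0005, -0.0005, -0.0006]))
```

>>> {"method": "drive_tool", "body": {"steps": [[25,0.02,0,0,0,0,0],[25,0.04,0,0,0,0,0],[25,0.055,0,0,0,0,0],[25,0.07,0,0,0,0,0],[25,0.07,0,0,0,0,0],[25,0.07,0,0,0,0,0]]}}

```text
time_s: 9.18
eef_pos: [0.5158, 0.1556, 0.257]
eef_rot: [0.707, -0.0, 0.707, 0.001]
contact_force: [2.0, -0.6, -2.3]
grip_width: 0.0355
```

>>> {"method": "drive_tool", "body": {"steps": [[25,0.015,0,0,0,0,0],[25,0.03,0,0,0,0,0],[25,0.04,0,0,0,0,0],[25,0.04,0,0,0,0,0],[25,0.04,0,0,0,0,0]]}}

```text
time_s: 9.6
eef_pos: [0.5158, 0.1556, 0.252]
eef_rot: [0.707, -0.0, 0.707, 0.001]
contact_force: [1.0, -0.4, -2.9]
grip_width: 0.0355
```

```bash
python3 - <<'E'
from h import *
st=state();print(st['eef_pos'],st['grip_width'],st['contact_force'],st['moment'])
E
```

```text
[0.51583155 0.15559556 0.25197822] 0.035525741202880295 [ 1.01238449 -0.427751   -2.88063985] [-0.20176137 -0.29721195  0.01131823]
```

>>> {"method": "drive_tool", "body": {"steps": [[25,0.01,0,0,0,0,0],[25,0.02,0,0,0,0,0],[25,0.03,0,0,0,0,0],[25,0.04,0,0,0,0,0],[25,0.04,0,0,0,0,0]]}}

```text
time_s: 10.02
eef_pos: [0.516, 0.1556, 0.2482]
eef_rot: [0.707, -0.0, 0.707, 0.001]
contact_force: [0.1, -0.4, 4.0]
grip_width: 0.0354
```

```bash
python3 - <<'E'
from h import *
st=state();print(st['eef_pos'],st['grip_width'],st['contact_force'],st['moment'])
E
```

```text
[0.5160409  0.15563174 0.24818038] 0.03542867716542527 [ 0.08018282 -0.39878541  4.00562956] [-0.27917494  0.07616559 -0.00292315]
```

The plunger is engaging, with about 5.5 N of resistance. I'll continue.

>>> {"method": "drive_tool", "body": {"steps": [[25,0.01,0,0,0,0,0],[25,0.02,0,0,0,0,0],[25,0.03,0,0,0,0,0],[25,0.03,0,0,0,0,0]]}}

```text
time_s: 10.35
eef_pos: [0.5161, 0.1556, 0.2459]
eef_rot: [0.708, -0.0, 0.707, 0.001]
contact_force: [-0.9, -0.8, 7.7]
grip_width: 0.0355
```

>>> {"method": "drive_tool", "body": {"steps": [[25,0.01,0,0,0,0,0],[25,0.02,0,0,0,0,0],[25,0.03,0,0,0,0,0],[25,0.03,0,0,0,0,0]]}}

```text
time_s: 10.68
eef_pos: [0.516, 0.1557, 0.244]
eef_rot: [0.708, -0.0, 0.706, 0.001]
contact_force: [-1.4, -0.1, 8.6]
grip_width: 0.0348
```

>>> {"method": "drive_tool", "body": {"steps": [[25,0.015,0,0,0,0,0],[25,0.03,0,0,0,0,0],[25,0.04,0,0,0,0,0],[25,0.04,0,0,0,0,0]]}}

```text
time_s: 11.02
eef_pos: [0.5159, 0.1556, 0.2402]
eef_rot: [0.708, -0.0, 0.706, 0.001]
contact_force: [-1.0, -1.0, 4.3]
grip_width: 0.0354
```

```bash
python3 - <<'E'
from h import *
st=state();print(st['eef_pos'],st['grip_width'],st['contact_force'],st['moment'])
E
```

```text
[0.51586326 0.15555466 0.24018721] 0.035381453327945234 [-1.0086346  -0.95495383  4.28100676] [-0.24788348  0.25147173 -0.01589037]
```

>>> {"method": "drive_tool", "body": {"steps": [[25,0.01,0,0,0,0,0],[25,0.02,0,0,0,0,0],[25,0.025,0,0,0,0,0],[25,0.025,0,0,0,0,0]]}}

```text
time_s: 11.35
eef_pos: [0.5158, 0.1556, 0.2385]
eef_rot: [0.709, -0.0, 0.706, 0.001]
contact_force: [-1.0, -0.3, 9.2]
grip_width: 0.0356
```

>>> {"method": "drive_tool", "body": {"steps": [[25,0.01,0,0,0,0,0],[25,0.02,0,0,0,0,0],[25,0.025,0,0,0,0,0],[25,0.025,0,0,0,0,0]]}}

```text
time_s: 11.68
eef_pos: [0.5157, 0.1556, 0.2369]
eef_rot: [0.709, 0.0, 0.705, 0.001]
contact_force: [-2.2, -1.5, 8.4]
grip_width: 0.0353
```

>>> {"method": "drive_tool", "body": {"steps": [[25,0.01,0,0,0,0,0],[25,0.02,0,0,0,0,0],[25,0.025,0,0,0,0,0],[25,0.025,0,0,0,0,0]]}}

```text
time_s: 12.02
eef_pos: [0.5156, 0.1556, 0.2353]
eef_rot: [0.709, -0.0, 0.705, 0.001]
contact_force: [-0.6, -1.0, 7.8]
grip_width: 0.0352
```

```bash
python3 - <<'E'
from h import *
st=state();print(st['contact_force'],st['moment'],rotm(st)[:,0])
print(move(np.array([.5158,.1556,st['eef_pos'][2]]),down(np.pi/2)))
E
```

```text
[-0.57486449 -1.00303115  7.77531959] [-0.35245328  0.4237126  -0.0016677 ] [ 0.00527714  0.00200749 -0.99998406]
(array([ 0.    , -0.    ,  0.0018]), array([ 0.0006,  0.0017, -0.0006]))
```

>>> {"method": "drive_tool", "body": {"steps": [[25,0.01,0,0,0,0.002,0],[25,0.02,0,0,0,0.002,0],[25,0.025,0,0,0,0.002,0],[25,0.025,0,0,0,0.002,0]]}}

```text
time_s: 12.35
eef_pos: [0.516, 0.1555, 0.2337]
eef_rot: [0.707, -0.0, 0.707, 0.001]
contact_force: [-0.4, -0.5, 7.9]
grip_width: 0.0353
```

>>> {"method": "drive_tool", "body": {"steps": [[25,0.01,0,0,0,0.001,0],[25,0.02,0,0,0,0.001,0],[25,0.025,0,0,0,0.001,0],[25,0.025,0,0,0,0.001,0]]}}

```text
time_s: 12.68
eef_pos: [0.5163, 0.1555, 0.2321]
eef_rot: [0.707, -0.0, 0.707, 0.002]
contact_force: [-0.0, -0.7, 8.7]
grip_width: 0.0358
```

>>> {"method": "drive_tool", "body": {"steps": [[25,0.01,0,0,0,0.001,0],[25,0.02,0,0,0,0.001,0],[25,0.025,0,0,0,0.001,0],[25,0.025,0,0,0,0.001,0]]}}

```text
time_s: 13.02
eef_pos: [0.5166, 0.1555, 0.2305]
eef_rot: [0.706, -0.0, 0.708, 0.002]
contact_force: [-0.7, -0.7, 8.0]
grip_width: 0.0353
```

>>> {"method": "drive_tool", "body": {"steps": [[25,0.01,0,0,0,0,0],[25,0.02,0,-0.003,0,0,0],[25,0.025,0,-0.003,0,0,0],[25,0.025,0,-0.003,0,0,0]]}}

```text
time_s: 13.35
eef_pos: [0.5165, 0.1556, 0.2301]
eef_rot: [0.707, -0.0, 0.707, 0.002]
contact_force: [-2.1, -1.5, 15.3]
grip_width: 0.0352
```

>>> {"method": "drive_tool", "body": {"steps": [[25,0.01,0,0,0,0,0],[25,0.02,0,-0.003,0,0,0],[25,0.025,0,-0.003,0,0,0],[25,0.025,0,-0.003,0,0,0]]}}

```text
time_s: 13.68
eef_pos: [0.5164, 0.1556, 0.23]
eef_rot: [0.708, -0.0, 0.706, 0.002]
contact_force: [-2.7, -2.3, 17.4]
grip_width: 0.0356
```

>>> {"method": "drive_tool", "body": {"steps": [[25,0.01,0,0,0,0,0],[25,0.02,0,0,0,0,0],[25,0.025,0,0,0,0,0],[25,0.025,0,0,0,0,0]]}}

```text
time_s: 14.02
eef_pos: [0.5164, 0.1557, 0.23]
eef_rot: [0.709, 0.0, 0.705, 0.002]
contact_force: [-3.6, -1.8, 18.8]
grip_width: 0.0355
```

The force rose from 8 N to 19 N with no further travel, so the torch is on the stop, with the tail at about z=0.0214. I'll cross-check this against the stop seen in the earlier wrist picture.

```bash
python3 - <<'E'
from h import *
d=np.load("wh.npy",allow_pickle=True).item();st=dict(eef_pos=d['p'],eef_rot=d['q'])
p=vision.camera_params("wrist");M=rotm(st);T=p["T_tool_cam"]
Rw=M@T[:3,:3];tw=M@T[:3,3]+st["eef_pos"]
th=np.linspace(0,2*np.pi,73)
c=cv2.imread("pics/wh_c.png")
for z,col in((.066,(0,0,255)),(.0214,(0,255,0)),(.010,(255,0,0))):
  X=np.stack([.5157+.014*np.cos(th),.1553+.014*np.sin(th),0*th+z],1)
  q,_=cv2.projectPoints(X,cv2.Rodrigues(Rw.T)[0],-Rw.T@tw,p["camera_matrix"],p["distortion"])
  q=((q.reshape(-1,2)-[235,145]+.5)*8-.5)
  cv2.polylines(c,[q.astype(np.int32)],True,col,1)
cv2.imwrite("pics/stopchk.png",c)
st=state();print(st['contact_force'],st['moment'],rotm(st)[:,0])
E
```

```text
[-3.60674491 -1.78362138 18.81406769] [-0.39234181  1.06316414 -0.00161869] [ 0.00475278  0.00304594 -0.99998407]
```

View pics/stopchk.png

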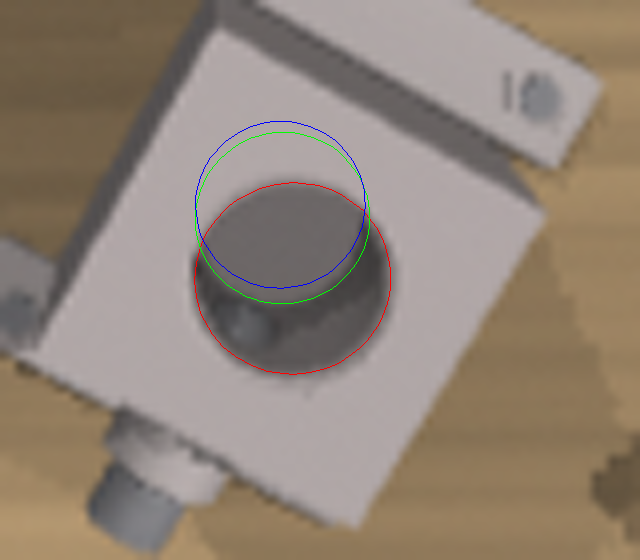

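The stop's edge matches the z=0.0214 ring (green), so the torch is home. I'll relax the push and release.

>>> {"method": "drive_tool", "body": {"steps": [[25,0,0,0,0,0,0],[25,0,0,0,0,0,0],[45,0,0,0,0,0,0],[70,0,0,0,0,0,0],[94,0,0,0,0,0,0],[94,0,0,0,0,0,0],[94,0,0,0,0,0,0],[94,0,0,0,0,0,0],[94,0,0,0,0,0,0],[94,0,0,0,0,0,0]]}}

```text
time_s: 14.85
eef_pos: [0.5165, 0.1558, 0.2299]
eef_rot: [0.709, 0.0, 0.705, 0.002]
contact_force: [-0.2, -0.1, -0.8]
grip_width: 0.0851
```

```bash
python3 - <<'E'
from h import *
st=state();print(st['eef_pos'],st['grip_width'],st['contact_force'],st['moment'])
cv2.imwrite("pics/wr.png",vision.snapshot("wrist"))
E
```

```text
[0.51645198 0.1557715  0.22990268] 0.0851287488066691 [-0.21394159 -0.12360331 -0.79526336] [ 0.04833244 -0.03727671  0.03292271]
```

View pics/wr.png

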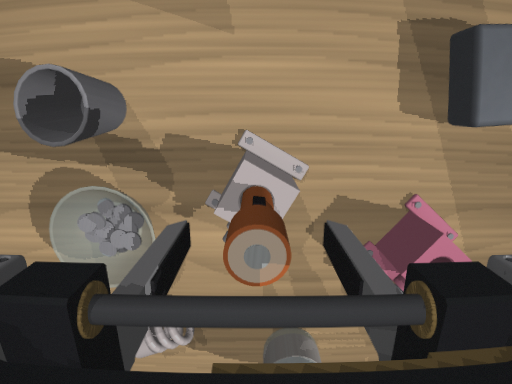

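The torch is released and stands upright, lens at (257,255), with the fingers clear on both sides. I'll retreat upward.

>>> {"method": "drive_tool", "body": {"steps": [[94,-0.1,0,0,0,0,0],[94,-0.25,0,0,0,0,0],[94,-0.5,0,0,0,0,0],[94,-0.75,0,0,0,0,0],[94,-1.0,0,0,0,0,0],[94,-1.0,0,0,0,0,0],[94,-1.0,0,0,0,0,0],[94,-1.0,0,0,0,0,0]]}}

```text
time_s: 15.57
eef_pos: [0.5155, 0.1553, 0.3493]
eef_rot: [0.708, -0.0, 0.706, 0.002]
contact_force: [-0.6, -1.1, -0.6]
grip_width: 0.0936
```

```bash
python3 - <<'E'
from h import *
st=state();print(st['eef_pos'],st['contact_force'])
a=vision.snapshot("scene");b=vision.snapshot("side")
c=[cv2.resize(x,(390,390),interpolation=cv2.INTER_CUBIC) for x in (a[120:230,235:345],b[110:220,180:290])]
cv2.imwrite("pics/fin.png",np.hstack(c));cv2.imwrite("pics/fin_s.png",a)
for n in("scene","side"):
  p=vision.camera_params(n)
  q,_=cv2.projectPoints(np.array([[.516,.1555,.1674],[.516,.1555,.066]]),cv2.Rodrigues(p["R"])[0],p["t"],p["camera_matrix"],p["distortion"])
  print(n,((q.reshape(-1,2)-([235,120] if n=="scene" else [180,110]))*390/110).round())
E
```

```text
[0.51545041 0.15530306 0.3492824 ] [-0.61548294 -1.08495155 -0.64342946]
scene [[200. 126.]
 [190. 215.]]
side [[184. 166.]
 [189. 258.]]
```

View pics/fin.png

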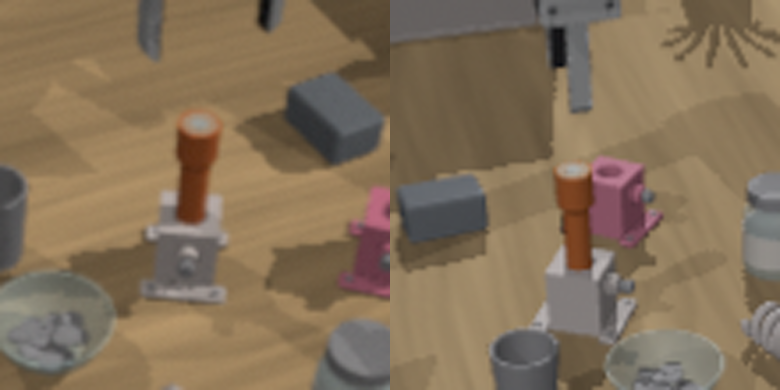

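View pics/fin_s.png

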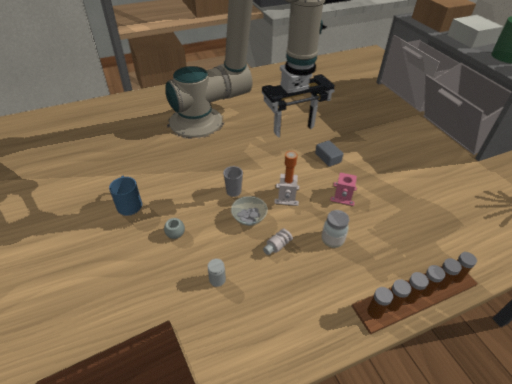

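The torch stands upright in the white holder. Its lens is within about 1 px of the place predicted for a torch on the stop, and the other things have not moved. Handing in.

```bash
python3 -c "
from cell import ticket
print(ticket.close_job())"
```

```text
the job is handed in; nothing more can be done
None
```

I lifted the torch out of the egg-shaped cup, slid it tail down into the white spring holder past the plunger until it met the stop, then let go and backed the arm away. I handed it in at about 15.7 s of the 64 s allowed. `close_job` gives no verdict, so the result rests on my own checks:

- **Plunger:** it took about 8–10 N of push to slide the torch past it.
- **Stop:** the push then rose to 18.8 N with no further travel, with the torch's tail about 21.4 mm above the counter. My readings stayed well under the 32 N limit. The edge of the stop in an earlier wrist picture matches that height.
- **After release:** the force on the tool fell to about zero and the fingers were clear. In the last pictures the torch stands upright, and its lens is within about 1 px of where I expected. In the side view it sits about 1 px low, which is the same offset I saw there when measuring the holder's mouth.
- **Other things on the counter:** they looked unmoved in the last scene picture.

No check failed. I judged the plunger's position from the forces, because it could not be measured directly.

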